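# Fit up the filter unit on the free port of the vacuum manifold

### The job

Put the clean filter unit together on the one port of the filtration manifold that has no rubber cap on it: first slip the base down onto the port's spigot, then lay the perforated support screen in the recess of the base, stand the funnel over the screen on the base, and close the funnel with its lid, each part fully home and level before the next goes on. Leave the sample jar and the wash bottle where they are.

Things in the scene. Friction and masses are not known exactly. Their poses are not given: they have to be found in the camera images.
- base: Filter base: steel collar standing on its narrow end on a blue mat 3 mm thick. 32 mm high: 52 mm diameter for the lower 14 mm, then a flange of 60 mm. Bore 23 mm up to height 29 mm, slips over the port's spigot with 2 mm to spare all round; above it a recess 51 mm wide, 3 mm deep (floor at 29 mm) for the screen; rim 4.5 mm wide. Origin: centre of underside, z up.
- screen: Support screen: flat metal disc with many small dark perforations, 47 mm diameter, 12 mm thick, edges bevelled 2 mm, lying flat on the mat. It lies in the recess of the base (2 mm to spare all round) with 9 mm standing proud; hold it above its lowest 3 mm, which go below the rim. Origin: centre of underside, z up.
- funnel: Funnel: straight steel tube open at both ends, 58 mm outside, 52 mm inside, 80 mm high, thin lip of 61 mm at the very top, standing upright on the mat. It goes over the proud screen with 2.5 mm to spare all round and stands on the rim of the base. Origin: centre of the lower end, z up.
- lid: Lid: steel plate 66 mm diameter, 4 mm thick, black upright knob 16 mm diameter on its top (from height 10 to 34 mm); under it a bevelled plug 46 mm diameter, 6 mm deep, on which it rests on the mat. The plug drops into the funnel's mouth until the plate lies on the funnel's top. Origin: centre of the plug's underside, z up.
- port_free: The uncapped port, one of three 110 mm apart on the manifold, a level steel pipe on two feet, 400 mm long. A seat 36 mm wide, 90 mm above the bench, with a bare steel spigot: 19 mm diameter for 8 mm, then tapering to 11 mm at its top, 18 mm up. Below the seat a stopcock with a black lever on the robot's side. Fixed. Origin: centre of the seat, foot of the spigot; z up, y along the pipe.
- port_capped1: A port closed by a round black rubber cap, 38 mm diameter, 22 mm high, with a nub to 29 mm, on the same kind of seat. Not in use, fixed. Origin: centre of the seat, 90 mm above the bench.
- port_capped2: The other capped port, the same as port_capped1. Fixed. Origin: centre of the seat.
- jar: White sample jar with a blue screw lid, 73 mm diameter, 72 mm high, standing on the bench; leave alone. Origin: centre of underside.
- bottle: White wash bottle with a thin bent grey spout, 64 mm diameter, 208 mm high over the spout, which reaches 73 mm out from the axis along the bottle's x. Leave alone. Origin: centre of underside.

How it is judged:
By the outcome, as a careful person would: the job done as asked, in the order asked, and still so for the second after the job is handed in, with the robot touching nothing.
It also fails if it takes over 112 s, if anything falls off the work surface, if the arm or the gripper's body presses on something with over 40 N, if the wrist force passes 120 N, or if a joint passes its speed limit or range.

### The arm

A 7-joint arm with a two-finger parallel gripper is mounted at the origin on the work surface. World frame = base frame: x ahead of the robot, y to its left, z up, the work surface at z = 0. Lengths are in m, angles in rad, forces in N, time in s.
With the tool pointing down it reaches from about 0.4 to 0.85 m from the base axis. Payload 4.5 kg.
Tool frame: the origin (TCP) lies where the fingers leave the gripper's body, on its centre line; the fingertips stand 64 mm ahead of it and the grasp point (between the pads) lies 45 mm ahead of it; z points along the fingers, y is the line along which they close (so a half turn about z gives the same grasp; the last joint's range is limited). The gripper opens to 88 mm and grips with 3 to 60 N. Pads are 18 mm wide; open, the fingers measure 123 mm over their backs; the gripper's body (75 mm by 187 mm) begins 45 mm behind the grasp point.
Start: joints at [1.247, 0.689, -0.195, 1.565, 0.157, 0.902, -0.215], TCP at [0.219, -0.585, 0.303] pointing down, gripper open.
Joint ranges: [-3.01, 3.01], [-0.46, 2.08], [-1.47, 1.51], [0.13, 2.56], [-1, 4.14], [0.04, 2.09], [-2.66, 2.66]. Speed limits (rad/s): [2.57, 2.57, 3.14, 3.14, 3.14, 3.14, 3.14].

### API

Orientations are given as a unit quaternion [x, y, z, w].
In Python, from plant import r gives the robot as it stands.
- The arm moves only by the tool play_rows, never from a script. Its arguments are lists of equal length, an entry for each row: "translation": the shift along the tool's x, y, z in m, a list of three; "delta_rot": the turn, a rotation vector about the tool's x, y, z in degrees, a list of three; "grip": the opening, from -1 (shut) to 1 (fully open). In form: {"translation": [[x, y, z], ...], "delta_rot": [[rx, ry, rz], ...], "grip": [grip, ...]}. A call has 1 to 20 rows; each row shifts and turns the commanded pose from where the row before left it, along the tool's axes as they then stand; what a row does not reach is not made up. A row lasts 1/8 s, in which the tool goes at most 62.5 mm and 10.7 degrees, less where a joint would pass 70% of its speed; a pose out of reach is approached as far as the arm can. A call with a gripper value outside its range is refused whole. The fingers move at their own pace and stop on an object; "squeeze" is the grip in N (left out, the last holds). Time passes only in rows, so rows that do not move let the fingers close. It gives the time, the measured TCP pose, the force, the opening and the grip force at its end, in the units of the state.
- r.get_state(): the state, without advancing time (a new reading comes with each control period).
- r.snapshot(name): name is "scene" or "top" or "wrist"; returns the picture (400x640x3 uint8, blue, green, red); there is no depth.
- r.get_calibration(name): a dict with "intrinsics" (3x3 intrinsics, pixels), "k1" (the pictures are not rectified: a ray, as slopes to the right and down, at radius r is drawn at 1 + k1 r^2 times it, then the intrinsics apply), "eye" and "rotation" of the camera in the world. Camera axes: x right, y up, looking along -z (the intrinsics and any distortion apply to the point x, -y, -z); pixel columns grow to the right and rows downward; lengths in m; the calibration is good to about 2 mm. A picture is of the moment at which its call begins: read the wrist's pose just before it. get_calibration takes no time and is no camera call; for the wrist camera it gives the pose at the moment of the call.
- r.finish_job(): hands the job in; it is judged then, once.
Trained networks look in the newest picture that a camera, given by its name, has taken for a name from the list of things; names that differ only in an ending like _2 or _b are one class to them, and where a whole thing is asked for, a point or a joint stands for the part that bears it (a point fixed in the world has none). Each returns a list of dicts, best first, with "confidence" (0 to 1); they miss things now and then, are a little off and sometimes report something else, mostly with a low value. They report only what shows in the picture. A call takes as long as a camera call.
- r.look_for(camera, target): "point" ([x, y, z] in m, in world coordinates, good to about 4 mm: the middle of the surface that is visible of it).
- r.silhouettes(camera, target): "pixels" (400x640 bool, what is visible of it).
The state is a dict: "clock": time; "q": joint angles; "qd": joint speeds; "joint_torque": joint torques, N m; "tool_pos": TCP position; "eef_rot": TCP orientation; "contact_force": force on the tool from outside, world axes, zero at the start; "moment": the same for the moment, N m; "opening": opening from 0.0 (shut) to 1.0 (fully open); "finger_force": force on a finger pad.
Only numpy, scipy, OpenCV 4.12 (cv2) and the standard library are available. Lean on these libraries where they do the work, as an engineer would, in place of code of your own. Each camera call takes 0.05 s, during which the arm holds its last target. There are 200 camera calls.

## Working session

There is one attempt and no reset: what is moved stays moved. The work goes in short steps, Python scripts to look and compute and a tool call to move; the robot and the scene stay as the last step left them, time stands still between calls to the robot, and variables do not carry over. Pictures are saved under pics/ and viewed, at most 17 in all, crops included, and the job is handed in when it is done.

Besides the shell and the picture viewer there is one more tool, called after ">>>" in YAML: its name, and indented under it one key for each argument. play_rows: Moves the arm, as the interface text tells. Its arguments: {"type":"object","properties":{"translation":{"type":"array","items":{"type":"array","items":{"type":"number"}}},"delta_rot":{"type":"array","items":{"type":"array","items":{"type":"number"}}},"grip":{"type":"array","items":{"type":"number"}},"squeeze":{"type":"number"}},"required":["translation","delta_rot","grip"]}

```bash
ls; mkdir -p pics
python3 - <<'E'
from plant import r
import cv2, numpy as np
s=r.get_state();print({k:np.round(v,3).tolist() for k,v in s.items()})
for c in ("scene","top"):
    im=r.snapshot(c);cv2.imwrite(f"pics/{c}0.png",im)
    k=r.get_calibration(c);print(c,k)
    for t in ["base","screen","funnel","lid","port_free","port_capped1","port_capped2","jar","bottle"]:
        print(t,[(np.round(d["point"],3).tolist(),round(d["confidence"],2)) for d in r.look_for(c,t)[:3]])
E
```

```text
pics
{'clock': 0.0, 'q': [1.247, 0.69, -0.195, 1.566, 0.157, 0.903, -0.215], 'qd': [0.0, 0.0, -0.0, 0.001, -0.001, -0.001, -0.001], 'joint_torque': [-0.0, -52.756, -1.267, -15.342, -0.053, 0.006, 0.0], 'tool_pos': [0.219, -0.585, 0.302], 'eef_rot': [0.984, 0.178, -0.0, -0.001], 'contact_force': [-0.479, -0.627, 0.319], 'moment': [0.033, -0.032, 0.009], 'finger_force': 0.0, 'opening': 0.999}
scene {'intrinsics': array([[383.18760239,   0.        , 320.28052767],
       [  0.        , 383.18760239, 196.70085486],
       [  0.        ,   0.        ,   1.        ]]), 'k1': 0.027838958088512063, 'eye': array([1.05715739, 0.0389218 , 0.95225692]), 'rotation': array([0.17265803, 0.18853746, 0.71969099, 0.64551353])}
base [([0.482, -0.27, 0.032], 0.71)]
screen [([0.451, 0.289, 0.016], 0.58)]
funnel [([0.485, -0.123, 0.057], 0.66)]
lid [([0.493, 0.086, 0.013], 0.84)]
port_free [([0.652, 0.027, 0.09], 0.67)]
port_capped1 [([0.65, -0.084, 0.112], 0.71), ([0.654, 0.132, 0.116], 0.49)]
port_capped2 [([0.65, -0.084, 0.112], 0.71), ([0.654, 0.132, 0.116], 0.49)]
jar [([0.652, 0.366, 0.074], 0.73)]
bottle [([0.622, -0.362, 0.108], 0.76)]
top {'intrinsics': array([[411.74940493,   0.        , 315.36508534],
       [  0.        , 411.74940493, 195.09957346],
       [  0.        ,   0.        ,   1.        ]]), 'k1': 0.017386366800784262, 'eye': array([0.38418354, 0.01424978, 0.98150679]), 'rotation': array([-0.07229188,  0.07852266,  0.73270068, -0.67212929])}
base [([0.476, -0.273, 0.034], 0.64)]
screen [([0.451, 0.283, 0.015], 0.82)]
funnel [([0.484, -0.135, 0.066], 0.57)]
lid [([0.482, 0.088, 0.015], 0.88)]
port_free [([0.636, 0.026, 0.091], 0.61)]
port_capped1 [([0.636, 0.135, 0.114], 0.74), ([0.639, -0.084, 0.11], 0.68)]
port_capped2 [([0.636, 0.135, 0.114], 0.74), ([0.639, -0.084, 0.11], 0.68)]
jar [([0.632, 0.36, 0.072], 0.68)]
bottle [([0.586, -0.367, 0.113], 0.7)]
```

View pics/scene0.png

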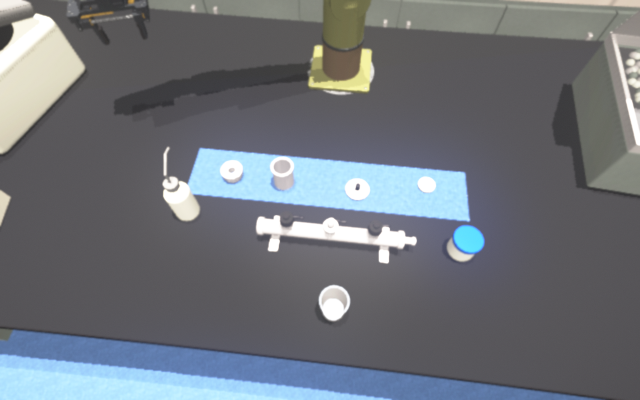

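View pics/top0.png

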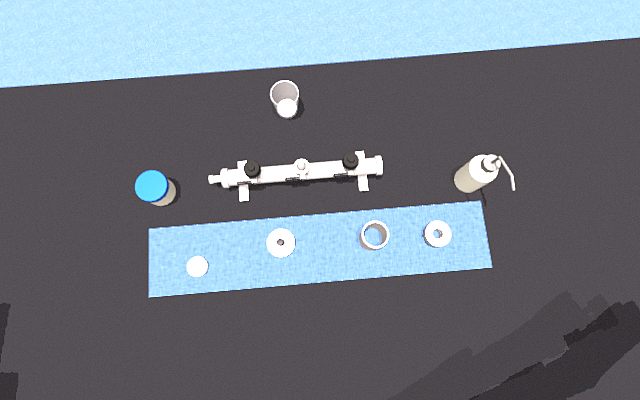

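The scene and top pictures agree. The mat carries the base, funnel, lid and screen from negative to positive y. The manifold lies behind them, with its uncapped middle port at about scene (331,226) / top (301,165). The bottle's spout points towards the robot near the base. Next I'll fit the exact positions from the silhouettes.

```bash
cat > h.py <<'E'
from plant import r
import cv2, numpy as np
from scipy.spatial.transform import Rotation as R
from scipy.optimize import least_squares
# circles (radius, height) of each part
M={"base":[(.026,0),(.026,.014),(.030,.014),(.030,.032)],"screen":[(.0215,0),(.0235,.002),(.0235,.010),(.0215,.012)],
"funnel":[(.029,0),(.0305,.079),(.0305,.080)],"lid":[(.033,.006),(.033,.010),(.008,.034)],"cap":[(.019,0),(.019,.022),(.006,.029)],
"port":[(.018,0),(.0095,.008),(.0055,.018)]}
def proj(P,k):
    c=R.from_quat(k["rotation"]).inv().apply(np.asarray(P)-k["eye"])
    s=np.c_[c[:,0],-c[:,1]]/-c[:,2:3]; s=s*(1+k["k1"]*(s**2).sum(1,keepdims=True))
    return s@k["intrinsics"][:2,:2].T+k["intrinsics"][:2,2]
def pts(m,x,y,z):
    t=np.linspace(0,2*np.pi,48,endpoint=False)
    return np.concatenate([np.c_[x+a*np.cos(t),y+a*np.sin(t),0*t+z+h] for a,h in M[m]])
def feats(h):
    m=cv2.moments(h.astype(np.float32)); return np.array([m["m10"]/m["m00"],m["m01"]/m["m00"]]),m["m00"]
def fit(mask,k,m,x,y,z):
    hull=cv2.convexHull(np.argwhere(mask)[:,::-1].astype(np.float32)); c,a=feats(hull)
    f=lambda p:feats(cv2.convexHull(proj(pts(m,p[0],p[1],z),k).astype(np.float32)))
    s=least_squares(lambda p:f(p)[0]-c,[x,y],diff_step=1e-3)
    return np.round(s.x,4), round(float(np.sqrt((a+2*np.sqrt(a)*1.7)/f(s.x)[1])),3), np.round(c,1)
def find(cam,t,m,x,y,z,kk=None):
    out=[]
    for d in r.silhouettes(cam,t)[:2]:
        try: out.append((*fit(d["pixels"],kk or r.get_calibration(cam),m,x,y,z),round(d["confidence"],2),int(d["pixels"].sum())))
        except Exception as e: out.append(e)
    return out
E
python3 - <<'E'
from h import *
for c in ("scene","top"):
    r.snapshot(c)
    for t,m,x,y,z in [("base","base",.479,-.272,.003),("screen","screen",.451,.286,.003),("funnel","funnel",.485,-.13,.003),("lid","lid",.485,.087,.003),("port_free","port",.64,.026,.09),("port_capped1","cap",.64,-.084,.09)]:
        print(c,t,find(c,t,m,x,y,z))
E
```

```text
scene base [(array([ 0.4756, -0.2755]), 0.963, array([231.9, 171.4]), 0.75, 322)]
scene screen [(array([0.4492, 0.2843]), 1.085, array([425.8, 184.4]), 0.44, 212)]
scene funnel [(array([ 0.4784, -0.125 ]), 1.033, array([282.7, 172.4]), 0.63, 613), (array([0.6238, 0.1435]), 0.678, array([376.6, 228.5]), 0.15, 258)]
scene lid [(array([0.4872, 0.0892]), 1.11, array([357.4, 189. ]), 0.85, 420)]
scene port_free [(array([0.6456, 0.0299]), 1.297, array([332.6, 224.8]), 0.45, 193)]
scene port_capped1 [(array([0.6494, 0.1376]), 1.172, array([376.6, 228.6]), 0.7, 259)]
top base [(array([ 0.4749, -0.276 ]), 1.026, array([436.8, 233.9]), 0.9, 522)]
top screen [(array([0.4498, 0.2833]), 1.034, array([197.8, 266.2]), 0.59, 331), (array([ 0.4853, -0.1327]), 1.489, array([373.8, 235.6]), 0.55, 369)]
top funnel [(array([ 0.4798, -0.1249]), 1.032, array([373.7, 235.8]), 0.69, 432)]
top lid [(array([0.4866, 0.0883]), 1.044, array([280.4, 243. ]), 0.58, 621)]
top port_free [(array([0.6373, 0.0294]), 1.417, array([299.1, 170.2]), 0.64, 290)]
top port_capped1 [(array([ 0.6371, -0.0811]), 1.234, array([348.5, 164.7]), 0.92, 325), (array([0.6352, 0.1376]), 1.246, array([250.1, 173.7]), 0.89, 320)]
```

>>> play_rows:
  translation:
    - [0,0,-0.03]
    - [0,0,-0.03]
    - [0,0,0]
    - [0,0,0]
    - [0,0,0]
    - [0,0,0]
    - [0,0,0]
  delta_rot:
    - [0,0,-9.93]
    - [0,0,-9.93]
    - [0,0,-9.93]
    - [0,0,-9.93]
    - [0,0,-9.93]
    - [0,0,-9.93]
    - [0,0,-9.93]
  grip: [1,1,1,1,1,1,1]

```text
clock: 2.58
tool_pos: [0.2188, -0.5854, 0.3627]
eef_rot: [0.705, 0.709, -0.0, -0.0]
contact_force: [-0.8, 0.4, -0.2]
opening: 0.998
finger_force: 0.0
```

>>> play_rows:
  translation:
    - [0.031,0.0255,0]
    - [0.031,0.0255,0]
    - [0.031,0.0255,0]
    - [0.031,0.0255,0]
    - [0.031,0.0255,0]
    - [0.031,0.0255,0]
    - [0.031,0.0255,0]
    - [0.031,0.0255,0.02]
    - [0.031,0.0255,0.02]
    - [0.031,0.0255,0.02]
    - [0,0,0.02]
    - [0,0,0]
  delta_rot:
    - [0,0,0]
    - [0,0,0]
    - [0,0,0]
    - [0,0,0]
    - [0,0,0]
    - [0,0,0]
    - [0,0,0]
    - [0,0,0]
    - [0,0,0]
    - [0,0,0]
    - [0,0,0]
    - [0,0,0]
  grip: [1,1,1,1,1,1,1,1,1,1,1,1]

```text
clock: 4.08
tool_pos: [0.4732, -0.275, 0.2816]
eef_rot: [0.707, 0.707, -0.001, -0.001]
contact_force: [-0.4, -0.2, 0.4]
opening: 1.005
finger_force: 0.0
```

Run:
```python
from h import *
k=r.get_calibration("wrist");s=r.get_state();T=R.from_quat(s["eef_rot"])
print(T.inv().apply(k["eye"]-s["tool_pos"]),T.inv().apply(R.from_quat(k["rotation"]).apply([0,0,-1])),k["intrinsics"][0,0],k["k1"],np.round(s["tool_pos"],4),np.round(s["eef_rot"],4))
cv2.imwrite("pics/w1.png",r.snapshot("wrist"))
print(find("wrist","base","base",.475,-.276,.003,k))
```

```text
[ 0.06993415 -0.00128442 -0.0828635 ] [-2.74087903e-01 -1.57421080e-04  9.61704631e-01] 342.34084376252673 0.014427714540054176 [ 0.4732 -0.275   0.2816] [ 7.067e-01  7.075e-01 -7.000e-04 -1.300e-03]
[(array([ 0.4748, -0.2766]), 1.008, array([326.4, 172.4]), 0.59, 2613)]
```

View pics/w1.png

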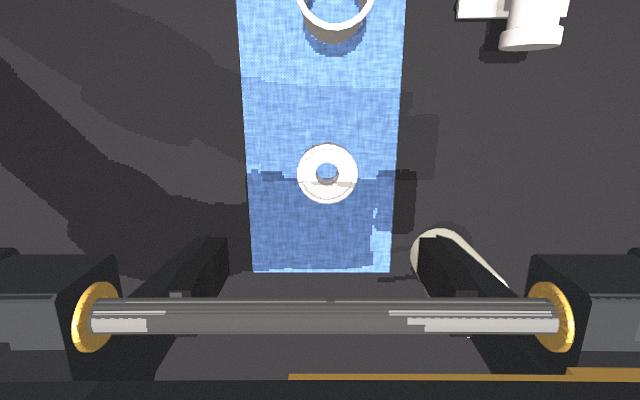

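The wrist view shows the base at (326,173) with the fingers clear on both sides, and all three cameras agree on it to 1 mm. I'll descend and grip.

>>> play_rows:
  translation:
    - [-0.0016,0.0016,0.03]
    - [0,0,0.035]
    - [0,0,0.035]
    - [0,0,0.035]
    - [0,0,0.035]
    - [0,0,0.025]
    - [0,0,0.0145]
    - [0,0,0]
    - [0,0,0]
    - [0,0,0]
    - [0,0,0]
    - [0,0,0]
    - [0,0,0]
  delta_rot:
    - [0,0,0]
    - [0,0,0]
    - [0,0,0]
    - [0,0,0]
    - [0,0,0]
    - [0,0,0]
    - [0,0,0]
    - [0,0,0]
    - [0,0,0]
    - [0,0,0]
    - [0,0,0]
    - [0,0,0]
    - [0,0,0]
  grip: [1,1,1,1,1,1,1,1,-1,-1,-1,-1,-1]
  squeeze: 35

```text
clock: 5.8
tool_pos: [0.4759, -0.2772, 0.0738]
eef_rot: [0.707, 0.707, 0.0, 0.001]
contact_force: [-0.3, 0.5, 5.3]
opening: 0.66
finger_force: 35.2
```

>>> play_rows:
  translation:
    - [0,0,-0.02]
    - [0,0,-0.04]
    - [0,0,-0.05]
    - [0,0,-0.05]
    - [0,0,-0.05]
    - [0.03,0.02,-0.02]
    - [0.035,0.022,0]
    - [0.035,0.022,0]
    - [0.035,0.022,0]
    - [0.035,0.022,0]
    - [0.035,0.022,0]
    - [0.035,0.022,0]
    - [0.017,0.012,0]
    - [0,0,0]
    - [0,0,0]
  delta_rot:
    - [0,0,0]
    - [0,0,0]
    - [0,0,0]
    - [0,0,0]
    - [0,0,0]
    - [0,0,0]
    - [0,0,0]
    - [0,0,0]
    - [0,0,0]
    - [0,0,0]
    - [0,0,0]
    - [0,0,0]
    - [0,0,0]
    - [0,0,0]
    - [0,0,0]
  grip: [-1,-1,-1,-1,-1,-1,-1,-1,-1,-1,-1,-1,-1,-1,-1]

```text
clock: 7.68
tool_pos: [0.6385, -0.0225, 0.3028]
eef_rot: [0.708, 0.706, -0.001, 0.0]
contact_force: [-0.3, -0.2, -2.5]
opening: 0.658
finger_force: 35.2
```

Run:
```python
from h import *
k=r.get_calibration("wrist");s=r.get_state();t=s["tool_pos"]
print(np.round(t,4),np.round(s["eef_rot"],4),s["contact_force"])
im=r.snapshot("wrist")
print("base",find("wrist","base","base",t[0],t[1],t[2]-.0708,k))
print("port",find("wrist","port_free","port",.64,.029,.09,k))
print("caps",find("wrist","port_capped1","cap",.64,.137,.09,k))
# overlay of model circles
for m,x,y,z,c in [("base",t[0],t[1],t[2]-.0708,(0,255,0)),("port",.640,.029,.09,(0,0,255))]:
    for p in proj(pts(m,x,y,z),k): cv2.circle(im,tuple(int(v) for v in np.round(p)),0,c,-1)
cv2.imwrite("pics/w2.png",im)
```

```text
[ 0.6385 -0.0225  0.3028] [ 7.079e-01  7.063e-01 -1.500e-03  2.000e-04] [-0.25496384 -0.17431472 -2.52914589]
base [(array([ 0.6369, -0.022 ]), 0.986, array([322.1, 270.3]), 0.83, 12094)]
port [(array([0.6392, 0.0309]), 1.306, array([325.4, 117.4]), 0.88, 1921)]
caps [(array([ 0.6402, -0.0935]), 0.539, array([326.7, 258.9]), 0.9, 452), (array([0.6446, 0.1129]), 0.281, array([332.7,   2.9]), 0.6, 206)]
```

View pics/w2.png

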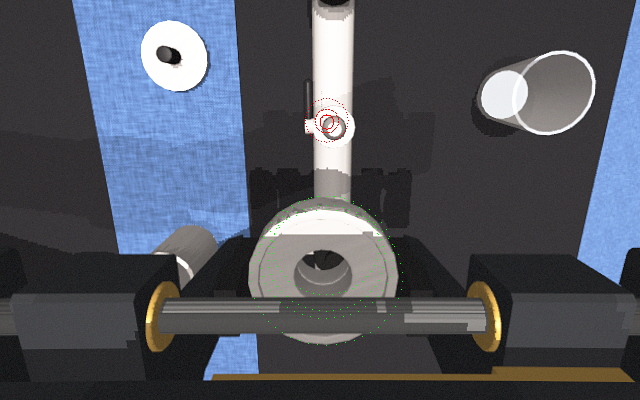

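The wrist view shows the base held level at (322,270). The free port's seat is at about (331,126), and the red overlay sits off it because the silhouette included the lever. I'll refine the seat fit.

Run:
```python
from h import *
k=r.get_calibration("wrist")
im=r.snapshot("wrist")
m=r.silhouettes("wrist","port_free")[0]["pixels"].astype(np.uint8)
o=cv2.morphologyEx(m,cv2.MORPH_OPEN,cv2.getStructuringElement(cv2.MORPH_ELLIPSE,(29,29)))
M["port"]=[(.018,0),(.0095,.008),(.0055,.018)]
res=fit(o>0,k,"port",.64,.03,.09);print(res,m.sum(),o.sum())
x,y=res[0]
big=cv2.resize(im[70:180,260:400],None,fx=5,fy=5,interpolation=cv2.INTER_NEAREST)
def dr(P,c):
    for p in proj(P,k): cv2.circle(big,tuple(int(v) for v in np.round((p+.5-[260,70])*5)),2,c,-1)
dr(pts("port",x,y,.09),(0,0,255))
cs,_=cv2.findContours(o,cv2.RETR_EXTERNAL,cv2.CHAIN_APPROX_NONE)
for p in cs[0][:,0]: cv2.circle(big,tuple(int(v) for v in (p+.5-[260,70])*5),2,(0,200,0),-1)
cv2.imwrite("pics/w3.png",big)
```

```text
(array([0.6455, 0.0235]), 1.025, array([331.9, 127.7])) 1879 1404
```

View pics/w3.png

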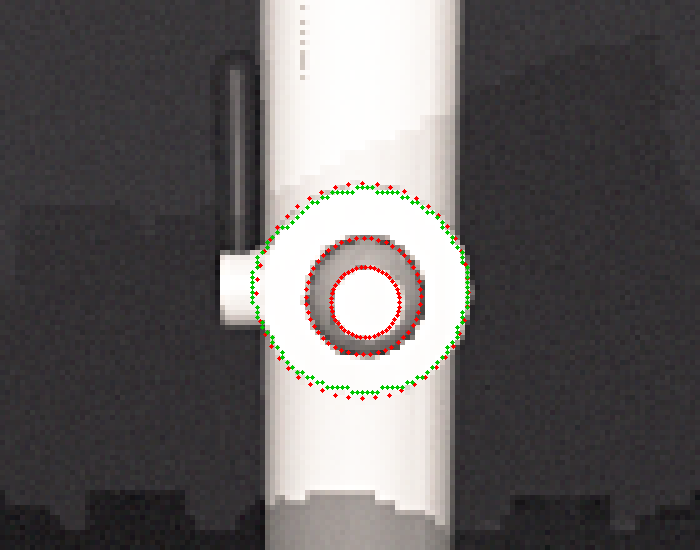

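The refined seat fit lies on the picture: wrist (332,128), giving port (0.6455, 0.0235). I'll come lower beside the port and measure the port and the held base at similar depth.

>>> play_rows:
  translation:
    - [0,0.0085,0.03]
    - [0,0,0.04]
    - [0,0,0.035]
    - [0,0,0]
    - [0,0,0]
  delta_rot:
    - [0,0,0]
    - [0,0,0]
    - [0,0,0]
    - [0,0,0]
    - [0,0,0]
  grip: [-1,-1,-1,-1,-1]

```text
clock: 8.6
tool_pos: [0.6488, -0.0198, 0.1997]
eef_rot: [0.707, 0.707, 0.001, 0.001]
contact_force: [-0.4, 0.3, -2.2]
opening: 0.657
finger_force: 35.2
```

```bash
cat >> h.py <<'E'
def port(k,x=.645,y=.0235):
    m=r.silhouettes("wrist","port_free")[0]["pixels"].astype(np.uint8)
    w=int(.022/(k["eye"][2]-.09)*342)|1
    o=cv2.morphologyEx(m,cv2.MORPH_OPEN,cv2.getStructuringElement(cv2.MORPH_ELLIPSE,(w,w)))
    return fit(o>0,k,"port",x,y,.09)
E
python3 - <<'E'
from h import *
k=r.get_calibration("wrist");s=r.get_state();t=s["tool_pos"]
print(np.round(t,4),np.round(s["eef_rot"],4))
im=r.snapshot("wrist")
p=port(k);b=find("wrist","base","base",t[0],t[1],t[2]-.0708,k)
print("port",p,"base",b)
for m,x,y,z,c in [("base",*b[0][0],t[2]-.0708,(0,255,0)),("port",*p[0],.09,(0,0,255))]:
    for q in proj(pts(m,x,y,z),k): cv2.circle(im,tuple(int(v) for v in np.round(q)),0,c,-1)
cv2.imwrite("pics/w4.png",im)
E
```

```text
[ 0.6488 -0.0198  0.1997] [7.071e-01 7.071e-01 1.000e-03 7.000e-04]
port (array([0.645 , 0.0236]), 1.038, array([317.9, 146.4])) base [(array([ 0.6474, -0.019 ]), 0.981, array([322.2, 270. ]), 0.78, 11908)]
```

View pics/w4.png

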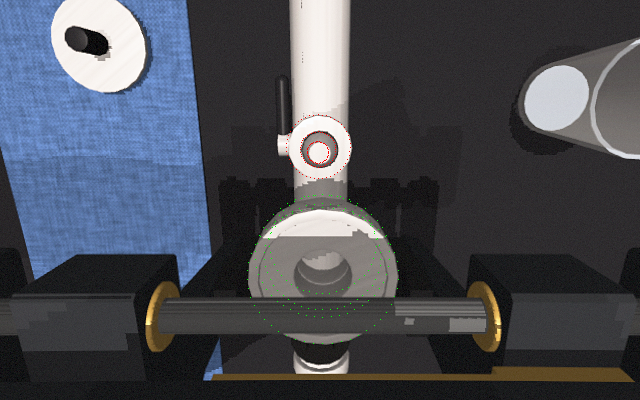

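>>> play_rows:
  translation:
    - [0.014,-0.0008,0]
    - [0.014,-0.0008,0]
    - [0.0146,-0.0008,0]
    - [0,0,0]
    - [0,0,0]
    - [0,0,0]
  delta_rot:
    - [0,0,0]
    - [0,0,0]
    - [0,0,0]
    - [0,0,0]
    - [0,0,0]
    - [0,0,0]
  grip: [-1,-1,-1,-1,-1,-1]

```text
clock: 9.5
tool_pos: [0.6456, 0.0216, 0.1981]
eef_rot: [0.707, 0.707, -0.0, 0.0]
contact_force: [0.2, 1.2, -2.1]
opening: 0.657
finger_force: 35.2
```

Run:
```python
from h import *
for c in ("top","scene","wrist"):
    s=r.get_state();t=s["tool_pos"];print(np.round(t,4),np.round(s["eef_rot"],4))
    k=r.get_calibration(c)
    r.snapshot(c); print(c,find(c,"base","base",t[0],t[1],t[2]-.0708,k))
```

```text
[0.6456 0.0216 0.1981] [ 7.075e-01  7.067e-01 -3.000e-04  3.000e-04]
top [(array([0.6223, 0.1307]), 0.782, array([250. , 173.2]), 0.43, 312)]
[0.6455 0.0218 0.1981] [ 7.074e-01  7.068e-01 -2.000e-04  2.000e-04]
scene [(array([ 0.6223, -0.3516]), 1.592, array([177.5, 190.5]), 0.64, 1077), (array([0.6331, 0.0177]), 0.408, array([328.8, 208.9]), 0.47, 79)]
[0.6455 0.0221 0.1982] [ 7.073e-01  7.069e-01 -1.000e-04  1.000e-04]
wrist [(array([0.644 , 0.0228]), 0.99, array([322.2, 270.3]), 0.86, 12264)]
```

>>> play_rows:
  translation:
    - [0.0008,0.001,0.008]
    - [0,0,0.01]
    - [0,0,0.008]
    - [0,0,0.006]
    - [0,0,0.004]
    - [0,0,0]
  delta_rot:
    - [0,0,0]
    - [0,0,0]
    - [0,0,0]
    - [0,0,0]
    - [0,0,0]
    - [0,0,0]
  grip: [-1,-1,-1,-1,-1,-1]

```text
clock: 10.55
tool_pos: [0.6464, 0.0235, 0.1619]
eef_rot: [0.707, 0.707, -0.0, -0.0]
contact_force: [0.4, -0.2, -1.2]
opening: 0.659
finger_force: 35.2
```

>>> play_rows:
  translation:
    - [0,0,0.0015]
    - [0,0,0.001]
    - [0,0,0]
  delta_rot:
    - [0,0,0]
    - [0,0,0]
    - [0,0,0]
  grip: [-1,-1,-1]

```text
clock: 10.92
tool_pos: [0.6468, 0.0235, 0.1609]
eef_rot: [0.707, 0.707, 0.0, 0.0]
contact_force: [-1.9, -1.0, 5.5]
opening: 0.66
finger_force: 35.1
```

>>> play_rows:
  translation:
    - [0,0,0]
    - [0,0,0]
    - [0,0,0]
    - [0,0,0]
    - [0,0,-0.02]
    - [0,0,-0.04]
    - [0,0,-0.05]
    - [0,0,-0.05]
    - [0,0,0]
    - [0,0,0]
  delta_rot:
    - [0,0,0]
    - [0,0,0]
    - [0,0,0]
    - [0,0,0]
    - [0,0,0]
    - [0,0,0]
    - [0,0,0]
    - [0,0,0]
    - [0,0,0]
    - [0,0,0]
  grip: [1,1,1,1,1,1,1,1,1,1]

```text
clock: 12.18
tool_pos: [0.6461, 0.0233, 0.3201]
eef_rot: [0.707, 0.707, -0.0, 0.0]
contact_force: [0.3, 0.3, -0.3]
opening: 0.998
finger_force: 0.0
```

Run:
```python
from h import *
s=r.get_state();t=s["tool_pos"];print(np.round(t,4),np.round(s["eef_rot"],4))
k=r.get_calibration("wrist")
im=r.snapshot("wrist"); b=find("wrist","base","base",.645,.0235,.09,k);print(b)
print("lid",find("wrist","lid","lid",.487,.089,.003,k))
big=cv2.resize(im[110:250,240:420],None,fx=4,fy=4,interpolation=cv2.INTER_NEAREST)
for q in proj(pts("base",*b[0][0],.09),k): cv2.circle(big,tuple(int(v) for v in np.round((q+.5-[240,110])*4)),1,(0,0,255),-1)
cv2.imwrite("pics/w5.png",big)
```

```text
[0.6461 0.0233 0.3201] [ 7.070e-01  7.072e-01 -1.000e-04  2.000e-04]
[(array([0.6454, 0.024 ]), 1.018, array([323.4, 181.1]), 0.94, 3640)]
lid [(array([0.4865, 0.0873]), 1.02, array([178.6, 102.5]), 0.84, 3008)]
```

View pics/w5.png

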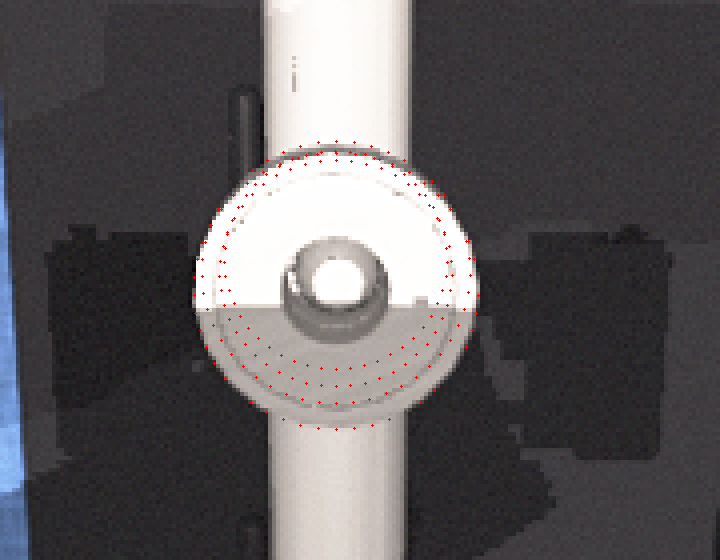

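The base is seated level at (0.6454, 0.024), with the spigot showing through its bore. The screen is next.

>>> play_rows:
  translation:
    - [0.0325,-0.0246,0]
    - [0.0325,-0.0246,0]
    - [0.0325,-0.0246,0]
    - [0.0325,-0.0246,0]
    - [0.0325,-0.0246,0]
    - [0.0325,-0.0246,0.02]
    - [0.0325,-0.0246,0.03]
    - [0.0325,-0.0246,0.03]
    - [0,0,0.02]
    - [0,0,0]
    - [0,0,0]
  delta_rot:
    - [0,0,0]
    - [0,0,0]
    - [0,0,0]
    - [0,0,0]
    - [0,0,0]
    - [0,0,0]
    - [0,0,0]
    - [0,0,0]
    - [0,0,0]
    - [0,0,0]
    - [0,0,0]
  grip: [1,1,1,1,1,1,1,1,1,1,1]

```text
clock: 13.7
tool_pos: [0.4501, 0.283, 0.2199]
eef_rot: [0.707, 0.707, -0.0, 0.0]
contact_force: [-0.2, 0.6, -0.6]
opening: 1.001
finger_force: 0.0
```

Run:
```python
from h import *
s=r.get_state();t=s["tool_pos"];print(np.round(t,4),np.round(s["eef_rot"],4))
k=r.get_calibration("wrist")
im=r.snapshot("wrist"); print(find("wrist","screen","screen",.4495,.2835,.003,k))
```

```text
[0.4501 0.283  0.2199] [ 7.075e-01  7.068e-01 -1.000e-04  2.000e-04]
[(array([0.4489, 0.2837]), 1.022, array([322.7, 179.6]), 0.86, 2273)]
```

>>> play_rows:
  translation:
    - [0,0,0.03]
    - [0,0,0.04]
    - [0,0,0.04]
    - [0,0,0.025]
    - [0,0,0.0125]
    - [0,0,0]
    - [0,0,0]
  delta_rot:
    - [0,0,0]
    - [0,0,0]
    - [0,0,0]
    - [0,0,0]
    - [0,0,0]
    - [0,0,0]
    - [0,0,0]
  grip: [1,1,1,1,1,1,1]

```text
clock: 14.68
tool_pos: [0.4503, 0.2837, 0.0733]
eef_rot: [0.707, 0.707, 0.001, 0.0]
contact_force: [0.7, 0.2, 0.9]
opening: 0.997
finger_force: 0.0
```

>>> play_rows:
  translation:
    - [-0.0007,0,0.0015]
    - [0,0,0]
    - [0,0,0]
    - [0,0,0]
    - [0,0,0]
    - [0,0,0]
    - [0,0,0]
  delta_rot:
    - [0,0,0]
    - [0,0,0]
    - [0,0,0]
    - [0,0,0]
    - [0,0,0]
    - [0,0,0]
    - [0,0,0]
  grip: [1,-1,-1,-1,-1,-1,-1]
  squeeze: 25

```text
clock: 15.55
tool_pos: [0.4497, 0.2827, 0.0707]
eef_rot: [0.707, 0.707, -0.0, 0.0]
contact_force: [-0.6, 0.5, -0.8]
opening: 0.517
finger_force: 25.0
```

>>> play_rows:
  translation:
    - [0,0,0]
    - [0,0,0]
    - [0,0,-0.0013]
    - [0,0,0]
    - [0,0,0]
    - [0,0,0]
    - [0,0,0]
  delta_rot:
    - [0,0,0]
    - [0,0,0]
    - [0,0,0]
    - [0,0,0]
    - [0,0,0]
    - [0,0,0]
    - [0,0,0]
  grip: [0.6,0.6,0.6,0.6,-1,-1,-1]

```text
clock: 16.42
tool_pos: [0.4497, 0.2827, 0.072]
eef_rot: [0.707, 0.707, -0.0, 0.0]
contact_force: [0.4, 0.6, -0.2]
opening: 0.517
finger_force: 25.0
```

>>> play_rows:
  translation:
    - [0,0,-0.03]
    - [0,0,-0.05]
    - [0,0,-0.05]
    - [-0.03,0.023,-0.03]
    - [-0.0325,0.0245,0]
    - [-0.0325,0.0245,0]
    - [-0.0325,0.0245,0]
    - [-0.0325,0.0245,0]
    - [-0.0325,0.0245,0]
    - [-0.0325,0.0245,0]
    - [-0.0325,0.0245,0]
    - [0,0.001,0]
    - [0,0,0]
    - [0,0,0]
    - [0,0,0]
  delta_rot:
    - [0,0,0]
    - [0,0,0]
    - [0,0,0]
    - [0,0,0]
    - [0,0,0]
    - [0,0,0]
    - [0,0,0]
    - [0,0,0]
    - [0,0,0]
    - [0,0,0]
    - [0,0,0]
    - [0,0,0]
    - [0,0,0]
    - [0,0,0]
    - [0,0,0]
  grip: [-1,-1,-1,-1,-1,-1,-1,-1,-1,-1,-1,-1,-1,-1,-1]

```text
clock: 18.3
tool_pos: [0.6447, 0.0265, 0.2322]
eef_rot: [0.706, 0.708, -0.0, -0.0]
contact_force: [0.5, -0.6, -1.4]
opening: 0.517
finger_force: 25.0
```

Run:
```python
from h import *
s=r.get_state();t=s["tool_pos"];print(np.round(t,4),np.round(s["eef_rot"],4))
k=r.get_calibration("wrist")
im=r.snapshot("wrist"); b=find("wrist","screen","screen",.646,.023,t[2]-.069,k);print(b)
c=find("wrist","base","base",.646,.023,.09,k);print(c)
for q in proj(np.r_[pts("screen",*b[0][0],t[2]-.069),pts("base",.6454,.024,.09)],k): cv2.circle(im,tuple(int(v) for v in np.round(q)),0,(0,0,255),-1)
cv2.imwrite("pics/w6.png",im[120:380,150:500])
```

```text
[0.6447 0.0265 0.2322] [ 7.063e-01  7.079e-01 -0.000e+00 -2.000e-04]
[(array([0.6432, 0.0279]), 0.996, array([322.3, 251.1]), 0.69, 7870)]
[(array([0.6464, 0.0342]), 0.777, array([327.8, 203.6]), 0.6, 2929)]
```

View pics/w6.png

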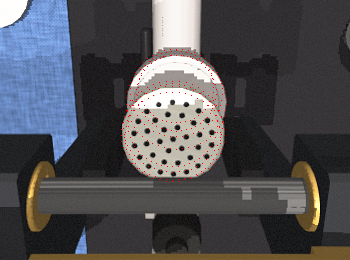

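The wrist view shows the screen held flat at full-image (322,251), with the base behind it slightly off. I'll shift by (+1.8, -3.9) mm and lower part of the way.

>>> play_rows:
  translation:
    - [-0.0039,0.0018,0.006]
    - [0,0,0.01]
    - [0,0,0.01]
    - [0,0,0]
    - [0,0,0]
  delta_rot:
    - [0,0,0]
    - [0,0,0]
    - [0,0,0]
    - [0,0,0]
    - [0,0,0]
  grip: [-1,-1,-1,-1,-1]

```text
clock: 19.08
tool_pos: [0.647, 0.0216, 0.206]
eef_rot: [0.707, 0.707, 0.0, -0.0]
contact_force: [0.6, -0.3, 0.3]
opening: 0.518
finger_force: 25.0
```

Run:
```python
from h import *
s=r.get_state();t=s["tool_pos"];print(np.round(t,4),np.round(s["eef_rot"],4))
k=r.get_calibration("wrist")
im=r.snapshot("wrist"); b=find("wrist","screen","screen",.646,.023,t[2]-.069,k);print(b)
for q in pts("base",.6454,.024,.09)[-48:],pts("screen",*b[0][0],t[2]-.069):
  for p in proj(q,k): cv2.circle(im,tuple(int(v) for v in np.round(p)),0,(0,0,255),-1)
cv2.imwrite("pics/w7.png",cv2.resize(im[170:300,230:420],None,fx=4,fy=4,interpolation=cv2.INTER_NEAREST))
```

```text
[0.647  0.0216 0.206 ] [ 7.070e-01  7.072e-01  1.000e-04 -1.000e-04]
[(array([0.6456, 0.023 ]), 0.998, array([322.5, 251. ]), 0.75, 7903)]
```

View pics/w7.png

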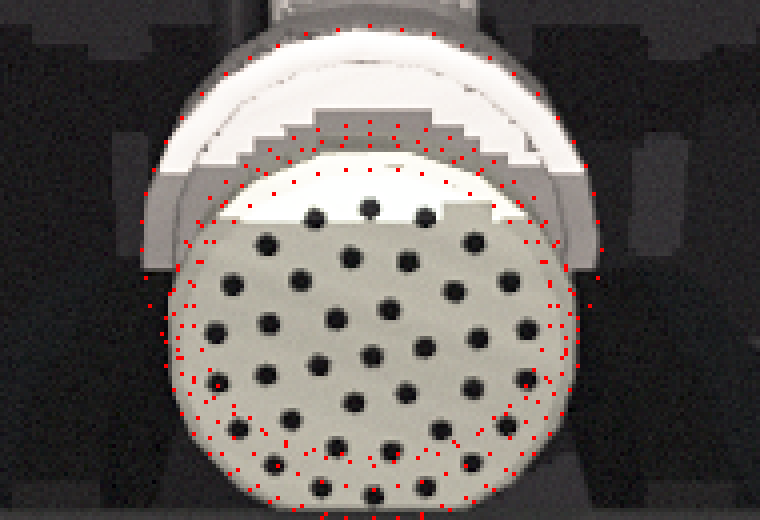

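Run:
```python
from h import *
s=r.get_state();t=s["tool_pos"]
k=r.get_calibration("wrist")
print(proj([[.6456,.023,t[2]-.057],[.647,.0216,t[2]-.057]],k))
P=pts("screen",.6456,.023,t[2]-.069).reshape(4,48,3)
for c in P:
    q=(proj(c,k)-[230,170])*4; print(q.min(0),q.max(0))
b=proj(pts("base",.6454,.024,.09)[-48:],k);b=(b-[230,170])*4;print(b.min(0),b.max(0))
```

```text
[[322.00471503 257.11094498]
 [325.13018679 259.95785415]]
[189.3822618  133.10313653] [546.85649283 463.11979364]
[170.4109096  121.54115124] [565.78280771 486.10308341]
[160.5019543 142.6850844] [575.52958163 523.03166175]
[175.76597635 166.02146876] [560.23045402 517.69160347]
[137.44327173  24.16160772] [595.9494414  452.78493755]
```

Hole centroid and rim edges put the screen at (0.6459, 0.0226) and the base at (0.6459, 0.0234). I'll shift y by +1 mm and lower.

>>> play_rows:
  translation:
    - [0.001,0,0.003]
    - [0,0,0.005]
    - [0,0,0.005]
    - [0,0,0.003]
    - [0,0,0]
    - [0,0,0]
  delta_rot:
    - [0,0,0]
    - [0,0,0]
    - [0,0,0]
    - [0,0,0]
    - [0,0,0]
    - [0,0,0]
  grip: [-1,-1,-1,-1,-1,-1]

```text
clock: 19.92
tool_pos: [0.6471, 0.0224, 0.1901]
eef_rot: [0.707, 0.707, 0.0, 0.0]
contact_force: [-0.5, 0.4, -0.1]
opening: 0.515
finger_force: 25.0
```

>>> play_rows:
  translation:
    - [0,0,0.001]
    - [0,0,0.001]
    - [0,0,0]
    - [0,0,0]
  delta_rot:
    - [0,0,0]
    - [0,0,0]
    - [0,0,0]
    - [0,0,0]
  grip: [-1,-1,-1,-1]

```text
clock: 20.42
tool_pos: [0.647, 0.0224, 0.1881]
eef_rot: [0.707, 0.707, 0.0, 0.0]
contact_force: [-0.8, -0.3, -0.3]
opening: 0.516
finger_force: 25.0
```

>>> play_rows:
  translation:
    - [0,0,0.001]
    - [0,0,0]
    - [0,0,0]
  delta_rot:
    - [0,0,0]
    - [0,0,0]
    - [0,0,0]
  grip: [-1,-1,-1]

```text
clock: 20.8
tool_pos: [0.647, 0.0224, 0.188]
eef_rot: [0.707, 0.707, 0.0, 0.0]
contact_force: [-1.3, -0.3, 5.5]
opening: 0.518
finger_force: 25.0
```

>>> play_rows:
  translation:
    - [0,0,0]
    - [0,0,0]
    - [0,0,0]
    - [0,0,-0.02]
    - [0,0,-0.04]
    - [0,0,-0.05]
    - [0,0,-0.02]
    - [0,0,0]
    - [0,0,0]
  delta_rot:
    - [0,0,0]
    - [0,0,0]
    - [0,0,0]
    - [0,0,0]
    - [0,0,0]
    - [0,0,0]
    - [0,0,0]
    - [0,0,0]
    - [0,0,0]
  grip: [1,1,1,1,1,1,1,1,1]

```text
clock: 21.92
tool_pos: [0.6465, 0.0221, 0.3164]
eef_rot: [0.707, 0.707, -0.001, -0.0]
contact_force: [-0.8, -0.5, -0.8]
opening: 1.0
finger_force: 0.0
```

Run:
```python
from h import *
s=r.get_state();t=s["tool_pos"];print(np.round(t,4),np.round(s["eef_rot"],4))
k=r.get_calibration("wrist")
im=r.snapshot("wrist"); b=find("wrist","screen","screen",.646,.023,.119,k);print(b)
c=find("wrist","base","base",.646,.023,.09,k);print(c)
for q in proj(np.r_[pts("base",*c[0][0],.09)[-48:],pts("screen",*b[0][0],.119)[-96:]],k): cv2.circle(im,tuple(int(v) for v in np.round(q)),0,(0,0,255),-1)
cv2.imwrite("pics/w8.png",cv2.resize(im[100:260,230:420],None,fx=4,fy=3.7,interpolation=cv2.INTER_NEAREST)[:590])
```

```text
[0.6465 0.0221 0.3164] [ 7.070e-01  7.072e-01 -6.000e-04 -3.000e-04]
[(array([0.6453, 0.0232]), 1.018, array([323.2, 184.6]), 0.76, 2572)]
[(array([0.645, 0.024]), 1.001, array([322.9, 180.7]), 0.87, 1296)]
```

View pics/w8.png

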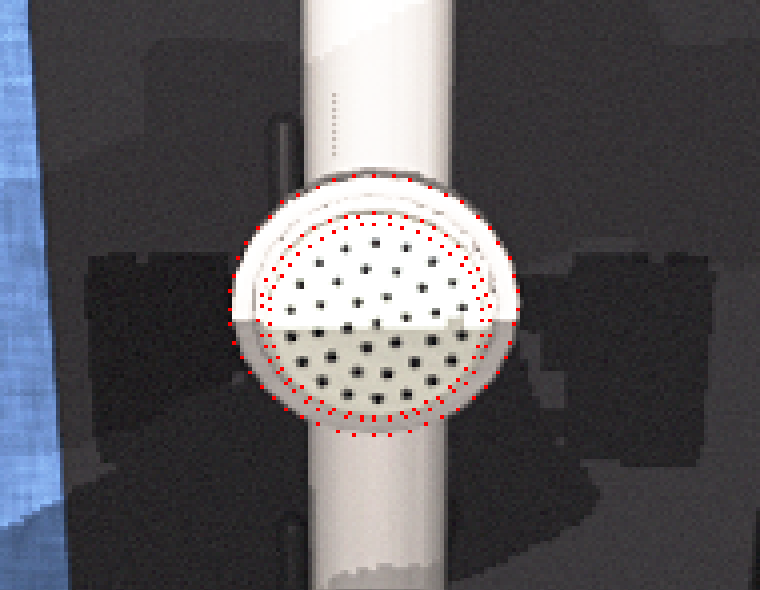

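The screen lies flat in the recess, concentric with the rim. The funnel is next.

>>> play_rows:
  translation:
    - [-0.0245,-0.028,0]
    - [-0.0245,-0.028,0]
    - [-0.0245,-0.028,0]
    - [-0.0245,-0.028,0]
    - [-0.0245,-0.028,0]
    - [-0.0245,-0.0275,0]
    - [0,0,0]
    - [0,0,0]
  delta_rot:
    - [0,0,0]
    - [0,0,0]
    - [0,0,0]
    - [0,0,0]
    - [0,0,0]
    - [0,0,0]
    - [0,0,0]
    - [0,0,0]
  grip: [1,1,1,1,1,1,1,1]

```text
clock: 23.08
tool_pos: [0.4801, -0.1242, 0.3169]
eef_rot: [0.707, 0.707, 0.0, -0.0]
contact_force: [0.3, 0.2, 0.1]
opening: 1.002
finger_force: 0.0
```

Run:
```python
from h import *
s=r.get_state();t=s["tool_pos"];print(np.round(t,4),np.round(s["eef_rot"],4))
k=r.get_calibration("wrist")
im=r.snapshot("wrist"); b=find("wrist","funnel","funnel",.479,-.125,.003,k);print(b)
for q in proj(pts("funnel",*b[0][0],.003),k): cv2.circle(im,tuple(int(v) for v in np.round(q)),0,(0,0,255),-1)
cv2.imwrite("pics/w9.png",im)
```

```text
[ 0.4801 -0.1242  0.3169] [ 7.069e-01  7.073e-01  5.000e-04 -1.000e-04]
[(array([ 0.4799, -0.1254]), 1.018, array([323.8, 172.8]), 0.62, 2336)]
```

View pics/w9.png

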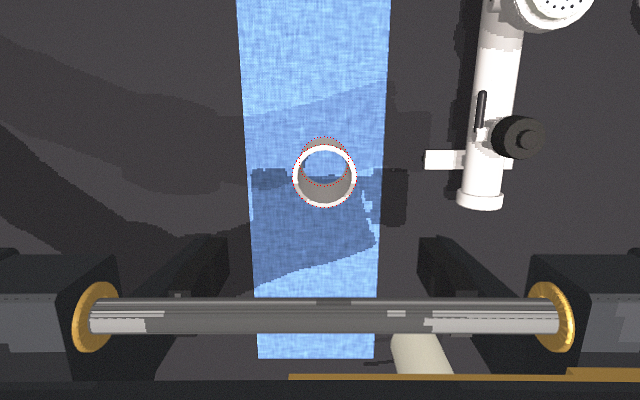

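>>> play_rows:
  translation:
    - [-0.0019,0.001,0.03]
    - [0,0,0.04]
    - [0,0,0.04]
    - [0,0,0.04]
    - [0,0,0.035]
    - [0,0,0.025]
    - [0,0,0.01]
    - [0,0,0]
    - [0,0,0]
    - [0,0,0]
    - [0,0,0]
    - [0,0,0]
    - [0,0,0]
  delta_rot:
    - [0,0,0]
    - [0,0,0]
    - [0,0,0]
    - [0,0,0]
    - [0,0,0]
    - [0,0,0]
    - [0,0,0]
    - [0,0,0]
    - [0,0,0]
    - [0,0,0]
    - [0,0,0]
    - [0,0,0]
    - [0,0,0]
  grip: [1,1,1,1,1,1,1,1,1,-1,-1,-1,-1]
  squeeze: 30

```text
clock: 24.8
tool_pos: [0.4808, -0.1267, 0.0973]
eef_rot: [0.707, 0.707, 0.0, 0.0]
contact_force: [0.0, -0.1, 2.3]
opening: 0.645
finger_force: 29.8
```

>>> play_rows:
  translation:
    - [0,0,-0.03]
    - [0,0,-0.05]
    - [0,0,-0.05]
    - [0.02,0.022,-0.035]
    - [0.024,0.027,0]
    - [0.024,0.027,0]
    - [0.024,0.027,0]
    - [0.024,0.027,0]
    - [0.024,0.027,0]
    - [0.0088,0.009,0]
    - [0,0,0]
    - [0,0,0]
    - [0,0,0]
  delta_rot:
    - [0,0,0]
    - [0,0,0]
    - [0,0,0]
    - [0,0,0]
    - [0,0,0]
    - [0,0,0]
    - [0,0,0]
    - [0,0,0]
    - [0,0,0]
    - [0,0,0]
    - [0,0,0]
    - [0,0,0]
    - [0,0,0]
  grip: [-1,-1,-1,-1,-1,-1,-1,-1,-1,-1,-1,-1,-1]

```text
clock: 26.42
tool_pos: [0.6458, 0.0207, 0.262]
eef_rot: [0.708, 0.707, -0.001, 0.0]
contact_force: [0.2, -0.3, -2.1]
opening: 0.643
finger_force: 29.8
```

Run:
```python
from h import *
s=r.get_state();t=s["tool_pos"];print(np.round(t,4),np.round(s["eef_rot"],4))
k=r.get_calibration("wrist")
im=r.snapshot("wrist"); b=find("wrist","funnel","funnel",.646,.022,t[2]-.0943,k);print(b)
for q in proj(np.r_[pts("funnel",*b[0][0],t[2]-.0943),pts("base",.6454,.0236,.09)],k): cv2.circle(im,tuple(int(v) for v in np.round(q)),0,(0,0,255),-1)
cv2.imwrite("pics/w10.png",cv2.resize(im[120:350,190:460],None,fx=2.5,fy=2.5,interpolation=cv2.INTER_NEAREST))
```

```text
[0.6458 0.0207 0.262 ] [ 7.075e-01  7.067e-01 -8.000e-04  1.000e-04]
[(array([0.6444, 0.024 ]), 0.97, array([322.5, 287.1]), 0.92, 18872)]
```

View pics/w10.png

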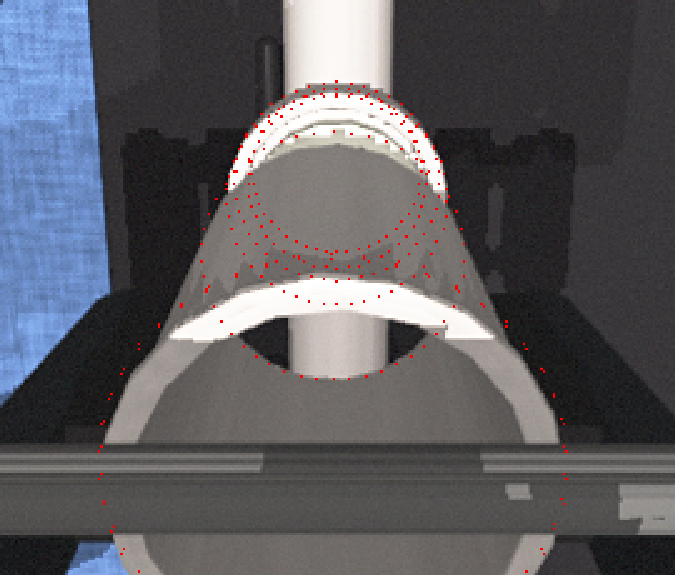

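The funnel's lip fits well at the sides. The clipped silhouette biases its y by about 3 mm, and by the actual lower edge it stands at about (0.6442, 0.0213). I'll correct and lower to just above the screen.

>>> play_rows:
  translation:
    - [0.0019,0.0012,0.008]
    - [0,0,0.012]
    - [0,0,0.01]
    - [0,0,0.003]
    - [0,0,0]
    - [0,0,0]
  delta_rot:
    - [0,0,0]
    - [0,0,0]
    - [0,0,0]
    - [0,0,0]
    - [0,0,0]
    - [0,0,0]
  grip: [-1,-1,-1,-1,-1,-1]

```text
clock: 27.28
tool_pos: [0.6479, 0.0242, 0.2294]
eef_rot: [0.707, 0.707, 0.0, 0.0]
contact_force: [0.5, -0.4, -1.5]
opening: 0.645
finger_force: 29.8
```

Run:
```python
from h import *
s=r.get_state();t=s["tool_pos"];print(np.round(t,4),np.round(s["eef_rot"],4))
k=r.get_calibration("wrist")
im=r.snapshot("wrist")
big=cv2.resize(im[150:300,240:410],None,fx=4,fy=3.9,interpolation=cv2.INTER_NEAREST)
tt=np.linspace(0,2*np.pi,60)
for a,z,x,y,c in [(.029,t[2]-.0943,.6454,.0234,(0,0,255)),(.026,t[2]-.0943,.6454,.0234,(0,200,0)),(.030,.122,.6454,.0236,(255,0,0))]:
    for q in proj(np.c_[x+a*np.cos(tt),y+a*np.sin(tt),0*tt+z],k): cv2.circle(big,(int((q[0]+.5-240)*4),int((q[1]+.5-150)*3.9)),2,c,-1)
cv2.imwrite("pics/w11.png",big)
```

```text
[0.6479 0.0242 0.2294] [7.070e-01 7.072e-01 3.000e-04 2.000e-04]
```

View pics/w11.png

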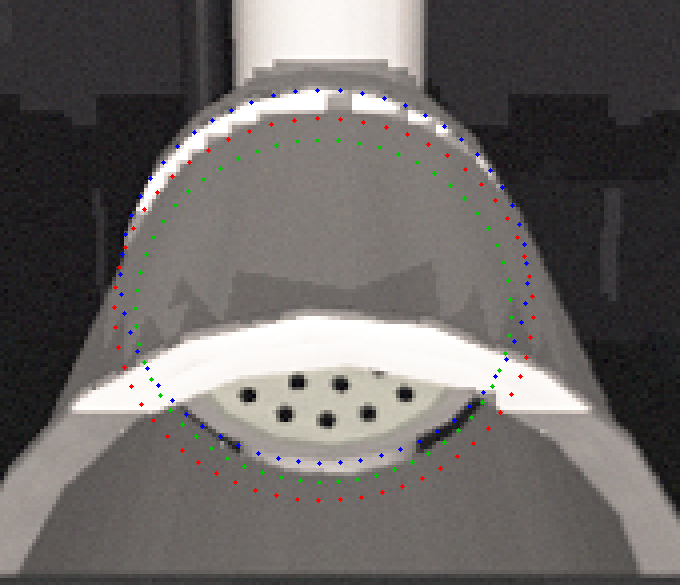

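The view shows the funnel about 1 mm too far in both +x and +y over the base. I'll correct both and lower.

>>> play_rows:
  translation:
    - [-0.0013,-0.001,0]
    - [0,0,0.003]
    - [0,0,0.004]
    - [0,0,0.003]
    - [0,0,0.002]
    - [0,0,0]
    - [0,0,0]
  delta_rot:
    - [0,0,0]
    - [0,0,0]
    - [0,0,0]
    - [0,0,0]
    - [0,0,0]
    - [0,0,0]
    - [0,0,0]
  grip: [-1,-1,-1,-1,-1,-1,-1]

```text
clock: 28.2
tool_pos: [0.6468, 0.0229, 0.2171]
eef_rot: [0.707, 0.707, 0.0, 0.0]
contact_force: [0.6, 0.0, -0.9]
opening: 0.646
finger_force: 29.8
```

>>> play_rows:
  translation:
    - [0,0,0.001]
    - [0,0,0.001]
    - [0,0,0]
    - [0,0,0]
  delta_rot:
    - [0,0,0]
    - [0,0,0]
    - [0,0,0]
    - [0,0,0]
  grip: [-1,-1,-1,-1]

```text
clock: 28.7
tool_pos: [0.6469, 0.023, 0.2163]
eef_rot: [0.707, 0.707, 0.0, 0.0]
contact_force: [-2.3, -0.1, 6.3]
opening: 0.645
finger_force: 29.8
```

>>> play_rows:
  translation:
    - [0,0,0]
    - [0,0,0]
    - [0,0,0]
    - [0,0,-0.02]
    - [0,0,-0.04]
    - [0,0,-0.05]
    - [0,0,-0.05]
    - [0,0,-0.03]
    - [0,0,0]
    - [0,0,0]
  delta_rot:
    - [0,0,0]
    - [0,0,0]
    - [0,0,0]
    - [0,0,0]
    - [0,0,0]
    - [0,0,0]
    - [0,0,0]
    - [0,0,0]
    - [0,0,0]
    - [0,0,0]
  grip: [1,1,1,1,1,1,1,1,1,1]

```text
clock: 29.95
tool_pos: [0.6462, 0.0226, 0.4037]
eef_rot: [0.707, 0.707, -0.001, -0.001]
contact_force: [-0.2, 0.3, -0.4]
opening: 1.002
finger_force: 0.0
```

Run:
```python
from h import *
s=r.get_state();t=s["tool_pos"];print(np.round(t,4),np.round(s["eef_rot"],4))
k=r.get_calibration("wrist")
im=r.snapshot("wrist"); b=find("wrist","funnel","funnel",.646,.022,.122,k);print(b)
for q in proj(np.r_[pts("funnel",*b[0][0],.122)[-48:],pts("funnel",*b[0][0],.122)[:48],pts("base",.6454,.0236,.09)[-48:]],k): cv2.circle(im,tuple(int(v) for v in np.round(q)),0,(0,0,255),-1)
cv2.imwrite("pics/w12.png",cv2.resize(im[110:260,230:420],None,fx=4,fy=3.9,interpolation=cv2.INTER_NEAREST))
```

```text
[0.6462 0.0226 0.4037] [ 7.070e-01  7.072e-01 -1.000e-03 -5.000e-04]
[(array([0.6455, 0.0243]), 1.01, array([323.9, 176.9]), 0.92, 2920), (array([0.5446, 0.0886]), 0.616, array([204.8, 101.4]), 0.68, 2053)]
```

View pics/w12.png

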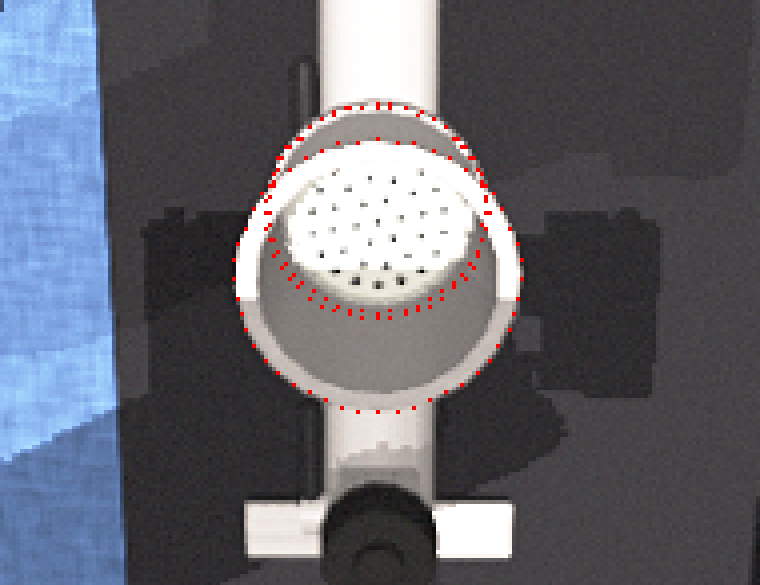

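The funnel stands over the screen, its model outline matching at height 0.122. Now the lid.

>>> play_rows:
  translation:
    - [0.016,-0.04,0]
    - [0.016,-0.04,0]
    - [0.016,-0.04,0.02]
    - [0.016,-0.039,0.04]
    - [0,0,0.05]
    - [0,0,0.04]
    - [0,0,0]
    - [0,0,0]
  delta_rot:
    - [0,0,0]
    - [0,0,0]
    - [0,0,0]
    - [0,0,0]
    - [0,0,0]
    - [0,0,0]
    - [0,0,0]
    - [0,0,0]
  grip: [1,1,1,1,1,1,1,1]

```text
clock: 31.05
tool_pos: [0.4882, 0.0872, 0.2557]
eef_rot: [0.707, 0.707, 0.0, 0.0]
contact_force: [1.0, 0.3, 0.3]
opening: 1.002
finger_force: 0.0
```

Run:
```python
from h import *
s=r.get_state();t=s["tool_pos"];print(np.round(t,4),np.round(s["eef_rot"],4))
k=r.get_calibration("wrist")
im=r.snapshot("wrist"); b=find("wrist","lid","lid",.487,.088,.003,k);print(b)
x,y=b[0][0]
q=proj([[x,y,.037]],k)[0]; g=cv2.cvtColor(im,cv2.COLOR_BGR2GRAY)
c=proj([[x,y,.0131]],k)[0].astype(int)
h=np.zeros_like(g); cv2.fillPoly(h,[cv2.convexHull(proj(pts("lid",x,y,.003)[48:96],k).astype(np.int32))],1)
n,l,st,ce=cv2.connectedComponentsWithStats(((g<70)&(h>0)).astype(np.uint8));i=1+st[1:,4].argmax();print("knob",st[i],ce[i],"model top",q)
tt=np.linspace(0,2*np.pi,40)
kn=np.concatenate([proj(np.c_[x+.008*np.cos(tt),y+.008*np.sin(tt),0*tt+z],k) for z in (.013,.037)]);print(kn.min(0),kn.max(0))
```

```text
[0.4882 0.0872 0.2557] [7.070e-01 7.072e-01 5.000e-04 1.000e-04]
[(array([0.4864, 0.0869]), 1.004, array([322. , 172.3]), 0.89, 3459)]
knob [315 167  16  20 136] [323.07352941 176.88235294] model top [322.06550867 179.05340249]
[313.23260451 165.32583721] [330.92064283 187.62170325]
```

>>> play_rows:
  translation:
    - [-0.001,-0.0005,0.03]
    - [0,0,0.04]
    - [0,0,0.04]
    - [0,0,0.035]
    - [0,0,0.02]
    - [0,0,0.0095]
    - [0,0,0]
    - [0,0,0]
  delta_rot:
    - [0,0,0]
    - [0,0,0]
    - [0,0,0]
    - [0,0,0]
    - [0,0,0]
    - [0,0,0]
    - [0,0,0]
    - [0,0,0]
  grip: [1,0.5,0.2,0.2,0.2,0.2,0.2,0.2]

```text
clock: 32.15
tool_pos: [0.4879, 0.0859, 0.0815]
eef_rot: [0.707, 0.707, 0.001, 0.0]
contact_force: [-0.0, 0.0, 0.3]
opening: 0.599
finger_force: 0.0
```

>>> play_rows:
  translation:
    - [0,0,0.001]
    - [0,0,0]
    - [0,0,0]
    - [0,0,0]
    - [0,0,0]
    - [0,0,0]
    - [0,0,0]
    - [0,0,0]
    - [0,0,0]
  delta_rot:
    - [0,0,0]
    - [0,0,0]
    - [0,0,0]
    - [0,0,0]
    - [0,0,0]
    - [0,0,0]
    - [0,0,0]
    - [0,0,0]
    - [0,0,0]
  grip: [-1,-1,-1,-1,-1,-1,-1,-1,-1]
  squeeze: 25

```text
clock: 33.28
tool_pos: [0.4873, 0.0858, 0.0796]
eef_rot: [0.707, 0.707, 0.0, 0.0]
contact_force: [0.5, -0.1, 2.3]
opening: 0.174
finger_force: 25.0
```

>>> play_rows:
  translation:
    - [0,0,-0.03]
    - [0,0,-0.05]
    - [0,0,-0.05]
    - [0,0,-0.05]
    - [0,0,-0.05]
    - [-0.013,0.034,-0.01]
    - [-0.0155,0.039,0]
    - [-0.0155,0.039,0]
    - [-0.0155,0.039,0]
    - [-0.0035,0.0085,0]
    - [0,0,0]
    - [0,0,0]
    - [0,0,0]
  delta_rot:
    - [0,0,0]
    - [0,0,0]
    - [0,0,0]
    - [0,0,0]
    - [0,0,0]
    - [0,0,0]
    - [0,0,0]
    - [0,0,0]
    - [0,0,0]
    - [0,0,0]
    - [0,0,0]
    - [0,0,0]
    - [0,0,0]
  grip: [-1,-1,-1,-1,-1,-1,-1,-1,-1,-1,-1,-1,-1]

```text
clock: 34.9
tool_pos: [0.6458, 0.0236, 0.3198]
eef_rot: [0.706, 0.708, -0.0, -0.0]
contact_force: [0.1, 0.1, -1.2]
opening: 0.17
finger_force: 25.0
```

Run:
```python
from h import *
s=r.get_state();t=s["tool_pos"];print(np.round(t,4),np.round(s["eef_rot"],4))
k=r.get_calibration("wrist")
im=r.snapshot("wrist"); z=t[2]-.0766;b=find("wrist","lid","lid",t[0],t[1],z,k);print(b)
for q in proj(np.r_[pts("lid",t[0]-.0012,t[1]+.0011,z)[:96],pts("funnel",.6455,.0243,.122)[-48:]],k): cv2.circle(im,tuple(int(v) for v in np.round(q)),0,(0,0,255),-1)
cv2.imwrite("pics/w13.png",cv2.resize(im[120:350,190:460],None,fx=2.5,fy=2.5,interpolation=cv2.INTER_NEAREST))
```

```text
[0.6458 0.0236 0.3198] [ 7.065e-01  7.078e-01 -2.000e-04 -1.000e-04]
[(array([0.6443, 0.0289]), 0.914, array([322.4, 236.3]), 0.68, 8596)]
```

View pics/w13.png

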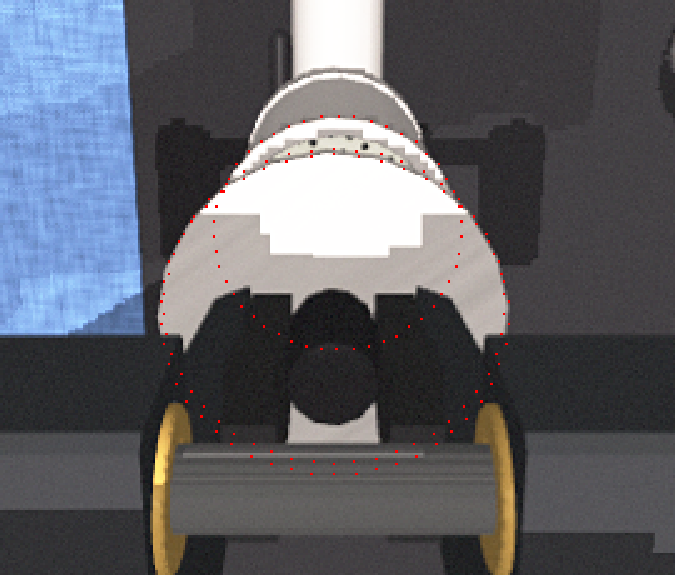

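The lid overlay matches its edges at (0.6446, 0.0247), and the funnel mouth is at (0.6455, 0.0243). I'll make the small correction and lower.

>>> play_rows:
  translation:
    - [-0.0004,0.0009,0.006]
    - [0,0,0.01]
    - [0,0,0.01]
    - [0,0,0.008]
    - [0,0,0.006]
    - [0,0,0.004]
    - [0,0,0]
    - [0,0,0]
  delta_rot:
    - [0,0,0]
    - [0,0,0]
    - [0,0,0]
    - [0,0,0]
    - [0,0,0]
    - [0,0,0]
    - [0,0,0]
    - [0,0,0]
  grip: [-1,-1,-1,-1,-1,-1,-1,-1]

```text
clock: 36.0
tool_pos: [0.6478, 0.0226, 0.2759]
eef_rot: [0.707, 0.707, 0.0, 0.0]
contact_force: [-0.0, 0.1, -0.8]
opening: 0.172
finger_force: 25.0
```

>>> play_rows:
  translation:
    - [0,-0.0008,0.0015]
    - [0,0,0.0015]
    - [0,0,0.001]
    - [0,0,0]
    - [0,0,0]
  delta_rot:
    - [0,0,0]
    - [0,0,0]
    - [0,0,0]
    - [0,0,0]
    - [0,0,0]
  grip: [-1,-1,-1,-1,-1]

```text
clock: 36.62
tool_pos: [0.6471, 0.0226, 0.2726]
eef_rot: [0.707, 0.707, 0.0, 0.0]
contact_force: [-1.3, -0.4, 5.5]
opening: 0.172
finger_force: 25.0
```

>>> play_rows:
  translation:
    - [0,0,0]
    - [0,0,0]
    - [0,0,0]
    - [0,0,0]
    - [0,0,-0.02]
    - [0,0,-0.04]
    - [0,0,-0.05]
    - [0,-0.02,-0.04]
    - [-0.03,-0.04,0]
    - [-0.04,-0.04,0]
    - [-0.04,-0.04,0]
    - [-0.04,-0.03,0]
    - [0,0,0]
  delta_rot:
    - [0,0,0]
    - [0,0,0]
    - [0,0,0]
    - [0,0,0]
    - [0,0,0]
    - [0,0,0]
    - [0,0,0]
    - [0,0,0]
    - [0,0,0]
    - [0,0,0]
    - [0,0,0]
    - [0,0,0]
    - [0,0,0]
  grip: [0.5,0.5,0.5,0.5,0.5,0.5,0.5,0.5,0.5,0.5,0.5,0.5,0.5]

```text
clock: 38.25
tool_pos: [0.4745, -0.1315, 0.4213]
eef_rot: [0.71, 0.705, -0.002, 0.0]
contact_force: [0.0, 0.2, -0.4]
opening: 0.751
finger_force: 0.0
```

Run:
```python
from h import *
s=r.get_state();t=s["tool_pos"];print(np.round(t,4))
a=r.snapshot("scene");k=r.get_calibration("scene");print(find("scene","lid","lid",.646,.023,.196,k));
print([(t,find("scene",t,"base",.64,0,0,k)[0][2]) for t in ("jar","bottle")])
b=r.snapshot("wrist")
a=cv2.resize(a[150:260,265:400],(480,391),interpolation=cv2.INTER_CUBIC)
cv2.imwrite("pics/end.png",np.hstack([a,cv2.resize(b,(320,200)) if 0 else np.zeros((391,1,3),np.uint8)]))
```

```text
[ 0.4745 -0.1315  0.4213]
[(array([0.6452, 0.0236]), 1.017, array([331.5, 202.5]), 0.69, 601)]
[('jar', array([464.3, 242.3])), ('bottle', array([177.6, 190.1]))]
```

View pics/end.png

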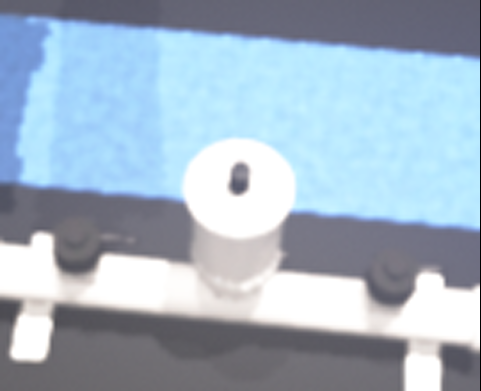

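The stack stands upright on the middle port. The lid is level at scene (331,202) and fits at its home height. The jar and bottle have not moved, so I'm handing in.

```bash
python3 -c "
from plant import r
print(r.finish_job())"
```

```text
the job is handed in; nothing more can be done
None
```

The filter unit is assembled on the uncapped middle port in the order asked (base, screen, funnel, lid). Each part came to rest at its expected height, the jar and wash bottle were left alone, and the job was handed in at about 38 s of the 112 s limit; no verdict was returned.

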